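Swing the carving board round its pin and load the blank

ROBOT

A 6-joint arm with a two-finger parallel gripper is mounted at the origin on the work surface. World frame = base frame: x ahead of the robot, y to its left, z up, the work surface at z = 0. Lengths are in m, angles in rad, forces in N, time in s.
With the tool pointing down it reaches from about 0.35 to 0.875 m from the base axis. Payload 15.5 kg.
Tool frame: the origin (TCP) lies midway between the tips of the shut fingers; the grasp point (between the pads) lies 19 mm behind it (env.pinch_z is the distance from the TCP to the grasp point, in m); z points along the fingers, y is the line along which they close (so a half turn about z gives the same grasp; the last joint's range is limited). The gripper opens to 85 mm and grips with 20 to 120 N. Pads are 22 mm wide; open, the fingers measure 114 mm over their backs; the gripper's body (76 mm by 85 mm) begins 54 mm behind the grasp point. The pads swing forward as they close: fully open they stand 13 mm farther back than shut.
Start: joints at [-1.268, 0.494, 1.345, -0, 1.302, -0.096], TCP at [0.243, -0.576, 0.231] pointing down, gripper open.
Joint ranges: [-2.91, 2.91], [-0.82, 2.16], [0.22, 2.67], [-1.22, 4.37], [0.12, 2.79], [-3.08, 3.08]. Speed limits (rad/s): [1.89, 1.89, 2.57, 3.01, 3.01, 3.01].

INTERFACE

Orientations are given as [roll, pitch, yaw] about the fixed x, y, z axes, in that order (R = Rz(yaw) Ry(pitch) Rx(roll)).
In Python, from workcell import env gives the robot as it stands.
- The arm moves only by the tool move_arm, never from a script. Its argument "steps" is a list of rows, each an object with "delta_pos": the shift along the world's x, y, z each as a share of 0.4 m, from -1 to 1, a list of three; "dr": the turn, a rotation vector about the world's x, y, z each as a share of 360 degrees, from -1 to 1, a list of three; "grip": the closure, from -1 (fully open) to 1 (shut). A call has exactly 8 rows; each row is the pose to reach, as a shift and turn from the pose commanded when the call began, turning the shorter way round; what a row does not reach only later rows make up. A row lasts 1/12 s, in which the tool goes at most 41.7 mm and 7.16 degrees, less where a joint would pass 70% of its speed; a pose out of reach is approached as far as the arm can. A call with a number of a shift or a turn outside -1 to 1 is refused whole. A call with a gripper value outside its range is refused whole. The fingers move at their own pace and stop on an object; "force" is the grip in N (left out, the last holds). Time passes only in rows, so rows that repeat a pose let the fingers close, or fill a call up. It gives the time, the measured TCP pose, the force, the opening and the grip force at its end, in the units of the state.
- env.observe(): the state, without advancing time (a new reading comes with each control period).
- env.capture(name): name is "scene" or "top" or "wrist"; returns a dict with "color" (480x640x3 uint8, red, green, blue), "camera_matrix" (3x3 intrinsics, pixels), "extrinsics" (4x4, takes a point from camera to world coordinates); the wrist camera has in their place "T_tool_cam" (4x4, takes a point from camera to tool coordinates, whose origin is the TCP and whose axes are the flange's). Camera axes: x right, y up, looking along -z (the intrinsics and any distortion apply to the point x, -y, -z); pixel columns grow to the right and rows downward; lengths in m; the calibration is good to about 2 mm. A picture is of the moment at which its call begins: read the wrist's pose just before it. There is no depth.
- env.job_done(): hands the job in; it is judged then, once.
Trained networks look in the newest picture that a camera, given by its name, has taken for a name from the list of things; names that differ only in an ending like _2 or _b are one class to them, and where a whole thing is asked for, a point or a joint stands for the part that bears it (a point fixed in the world has none). Each returns a list of dicts, best first, with "confidence" (0 to 1); they miss things now and then, are a little off and sometimes report something else, mostly with a low value. They report only what shows in the picture. A call takes as long as a camera call. They do not tell look-alikes from the thing itself.
- env.find_in(thing, camera): "at" ([column, row] in pixels, amid what is visible of it).
- env.outline_of(thing, camera): "mask" (480x640 bool, what is visible of it) and "at" ([column, row] in pixels, amid what is visible of it).
- env.landmark_of(thing, camera): "at" ([column, row] in pixels: a listed point, or the origin of a listed thing).
The state is a dict: "time": time; "q": joint angles; "joint_vel": joint speeds; "tau": joint torques, N m; "ee_pos": TCP position; "tool_rot": TCP orientation; "ft_force": force on the tool from outside, world axes, zero at the start; "ft_torque": the same for the moment, N m; "grip_width": finger opening in m; "gripper_force": force on a finger pad.
Only numpy, scipy, OpenCV 4.12 (cv2) and the standard library are available. Lean on these libraries where they do the work, as an engineer would, in place of code of your own. Each camera call takes 0.05 s, during which the arm holds its last target. There are 200 camera calls.

TASK

First lay the grey sharpening stone, which lies in the way, flat in the shallow tray. Then swing the carving board round the fixed pin, keeping its slot on the pin, until its long edge lies flush against the dark stop batten. Last, load the loose wooden strip on the board: hook either end under the lip and swing the other end down inside the end cleat so that it lies flat; leave the jar, the carved figure and the mallet where they are.

Things in the scene. Friction and masses are not known exactly. Their poses are not given: they have to be found in the camera images.
- stop: Fixed pin and stop batten, one unit. Origin: pin axis at the bench top, z up. Steel pin: diameter 12, height 30. Dark wooden batten, 22 high: x -80 to -55, y 50 to 220, so its face to the board is at x = -55, parallel to y. Place and yaw vary. The board starts swung off the batten to the +x side by 42 to 60 degrees.
- board: Loose plywood carving board, 18 thick, x -55 to 55, y -30 to 210, 0.4 to 0.65 kg, too wide to grasp. Origin: underside, at the pivot, where the pin stands in a 15 wide U-slot (open at the y = -30 end, bottom at y = 7.5). Seated: axes parallel to the stop unit's, edge x = -55 on the batten. Dark cleats on its top form a bed for the strip along y, 36 wide, open at the sides from y = 44 to 155.
- bed (a point): Where the strip's centre lies when home in the bed: board x 0, y 105.5, z 28 (board top at z = 18). Axes as the board's. The strip then has 2.5 play at each end and 4 at each side.
- lip (a point): Middle of the lip's lower front edge: board x 0, y 44, z 46. The lip caps a box near the pin end: back wall face at y = 28 (so 16 overhang), 28 clear height over the board's top, 36 wide inside between side walls 8 thick; cap 8 thick, top at z = 54. It opens towards +y.
- cleat (a point): Middle of the end cleat's inner face, at its top: board x 0, y 183, z 28. The cleat is 10 high over the board's top, 12 thick (y 183 to 195), 52 wide; two cheeks equally high at x +-18 to +-26 run from it to y = 155.
- board_edge (a point): Point on the carving board's edge face that comes to lie on the batten: board x = -55, y = 170, z = 9 (mid-thickness).
- strip_center (a point): Centre of the loose wooden strip (carving blank), 150 long (x) by 28 wide (y) by 20 high (z), about 60 g, both ends alike. It lies flat on the bench to the robot's left or right, at any of a wide range of yaws.
- stone_center (a point): Centre of the loose grey sharpening stone, a plain block 80 long (x) by 26 wide (y) by 24 high (z), about 120 g. It lies flat on the bench between the carving board and the batten, in the way of the swing.
- tray: Fixed shallow dark wooden tray, 170 (x) by 120 (y), 25 high, walls and floor 5 thick, open at the top. Origin: centre of its underside. It stands on the other side of the robot from the strip.
- jar: Bystander: amber glass jar, diameter 56, height 70, standing beside the carving board's outer (+x) long edge near the pin. Origin: centre of its underside.
- figure: Bystander: turned and carved wooden figure, base diameter 64, height 136, standing beyond the carving board's outer far corner. Origin: centre of its underside.
- mallet: Bystander: wooden mallet lying on the bench, head 110 (x) by 75 (y) by 60 high, handle diameter 28, reaching to x = 210. Origin: under the middle of its head.
Mind the look-alikes: they are no part of the job. Of the things that look like the part that bears strip_center, take the one that is nearest to the robot's base at the start. Leave any purple look-alike of the part that bears stone_center alone.

How it is judged:
By the outcome, as a careful person would: the job done as asked, in the order asked, and still so for the second after the job is handed in, with the robot touching nothing.
It also fails if it takes over 69 s, if anything falls off the work surface, if the arm or the gripper's body presses on something with over 40 N, if the wrist force passes 120 N, or if a joint passes its speed limit or range.

## Working session

There is one attempt and no reset: what is moved stays moved. The work goes in short steps, Python scripts to look and compute and a tool call to move; the robot and the scene stay as the last step left them, time stands still between calls to the robot, and variables do not carry over. Pictures are saved under pics/ and viewed, at most 10 in all, crops included, and the job is handed in when it is done.

Besides the shell and the picture viewer there is one more tool, called after ">>>" in YAML: its name, and indented under it one key for each argument. move_arm: Moves the arm, as the interface text tells. Shift numbers are shares of 0.4 m and turn numbers shares of 360 degrees, none past 1 either way. Its arguments: {"type":"object","properties":{"steps":{"type":"array"},"force":{"type":"number"}},"required":["steps"]}

```bash
mkdir -p pics; ls
cat > h.py <<'E'
import numpy as np, cv2
from workcell import env
from scipy.spatial.transform import Rotation as R
def ray(c,uv):
    K=np.array(c["camera_matrix"]);T=np.array(c["extrinsics"])
    d=np.linalg.inv(K)@[uv[0],uv[1],1]; d=np.array([d[0],-d[1],-d[2]])
    return T[:3,3],T[:3,:3]@d
def onz(c,uv,z):
    o,d=ray(c,uv); return o+d*(z-o[2])/d[2]
def proj(c,p):
    T=np.linalg.inv(np.array(c["extrinsics"])); q=T[:3,:3]@np.array(p)+T[:3,3]
    u=np.array(c["camera_matrix"])@[q[0],-q[1],-q[2]]; return u[:2]/u[2]
def wristcap():
    s=env.observe(); c=env.capture("wrist"); T=np.eye(4);T[:3,3]=s["ee_pos"]
    T[:3,:3]=R.from_euler("xyz",s["tool_rot"]).as_matrix()
    c["extrinsics"]=T@np.array(c["T_tool_cam"]); return c
def save(c,n): cv2.imwrite("pics/"+n+".png",c["color"][...,::-1])
def rect(c,mask,z):
    ct=max(cv2.findContours(mask.astype(np.uint8),0,1)[0],key=cv2.contourArea)[:,0]
    P=np.array([onz(c,p,z)[:2] for p in ct]); r=cv2.minAreaRect((P*1000).astype(np.float32)); return r
E
python3 - <<'E'
from h import *
s=env.observe();print({k:np.round(v,3) for k,v in s.items()}, env.pinch_z)
for cam in ("top","scene"):
    c=env.capture(cam);save(c,cam+"0")
    print(cam,np.round(np.array(c["extrinsics"])[:3,3],2))
    Z=dict(stop=0,bed=.028,lip=.046,cleat=.028,board=0,board_edge=.009,strip_center=.01,stone_center=.012,tray=0,jar=0,figure=0,mallet=0)
    for t,z in Z.items():
        for d in env.landmark_of(t,cam)[:4]:
            print(t,round(d["confidence"],2),np.round(d["at"]),np.round(onz(c,d["at"],z),3))
    if cam=="top":
        for t,z in (("strip_center",.02),("stone_center",.024),("tray",.025),("board",.018)):
            for d in env.outline_of(t,cam)[:4]: print("out",t,round(d["confidence"],2),rect(c,d["mask"],z))
E
```

```text
pics
{'time': np.float64(0.0), 'q': array([-1.267,  0.494,  1.346,  0.   ,  1.302, -0.096]), 'joint_vel': array([-0.002,  0.001, -0.001, -0.   ,  0.   , -0.002]), 'tau': array([ 2.0000e-03, -8.8214e+01, -3.8387e+01,  0.0000e+00,  1.0000e-02,
        0.0000e+00]), 'ee_pos': array([ 0.243, -0.576,  0.231]), 'tool_rot': array([-3.14 , -0.   ,  0.399]), 'ft_force': array([ 0.27 ,  0.24 , -0.363]), 'ft_torque': array([-0.006, -0.003, -0.031]), 'gripper_force': np.float64(0.0), 'grip_width': np.float64(0.085)} 0.0187
top [ 0.43 -0.09  1.05]
stop 0.76 [346. 298.] [ 0.5   -0.157  0.   ]
bed 0.69 [316. 257.] [ 0.593 -0.085  0.028]
lip 0.93 [332. 276.] [ 0.546 -0.123  0.046]
cleat 0.79 [297. 236.] [ 0.64  -0.041  0.028]
board 0.68 [345. 298.] [ 0.503 -0.153  0.   ]
board_edge 0.79 [279. 255.] [0.599 0.002 0.009]
strip_center 0.95 [520. 302.] [ 0.5   -0.554  0.01 ]
strip_center 0.68 [436. 311.] [ 0.474 -0.361  0.01 ]
strip_center 0.28 [347. 300.] [ 0.496 -0.158  0.01 ]
stone_center 0.86 [216. 295.] [0.502 0.144 0.012]
stone_center 0.29 [350. 299.] [ 0.498 -0.164  0.012]
tray 0.75 [117. 308.] [0
[... 1013 characters left out ...]
2236328125), (130.39991760253906, 171.1819305419922), 85.17681121826172)
scene [ 0.96 -0.58  0.99]
stop 0.63 [264. 264.] [ 0.501 -0.157  0.   ]
bed 0.63 [311. 253.] [ 0.588 -0.084  0.028]
lip 0.86 [283. 253.] [ 0.54  -0.128  0.046]
cleat 0.74 [346. 252.] [ 0.655 -0.036  0.028]
board 0.75 [262. 262.] [ 0.494 -0.155  0.   ]
board_edge 0.71 [338. 236.] [0.607 0.004 0.009]
strip_center 0.94 [141. 398.] [ 0.497 -0.548  0.01 ]
stone_center 0.8 [313. 218.] [0.526 0.011 0.012]
tray 0.59 [368. 131.] [0.473 0.368 0.   ]
jar 0.71 [292. 302.] [ 0.618 -0.203  0.   ]
figure 0.93 [391. 291.] [ 0.787 -0.051  0.   ]
mallet 0.88 [289. 377.] [ 0.713 -0.345  0.   ]
mallet 0.37 [348. 250.] [ 0.646 -0.013  0.   ]
```

View pics/top0.png

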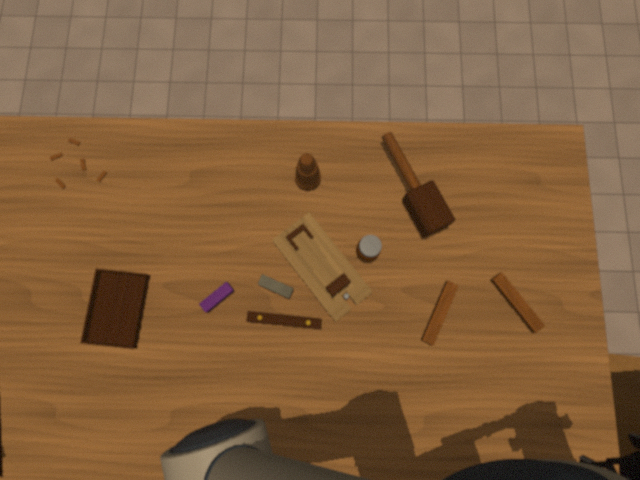

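View pics/scene0.png

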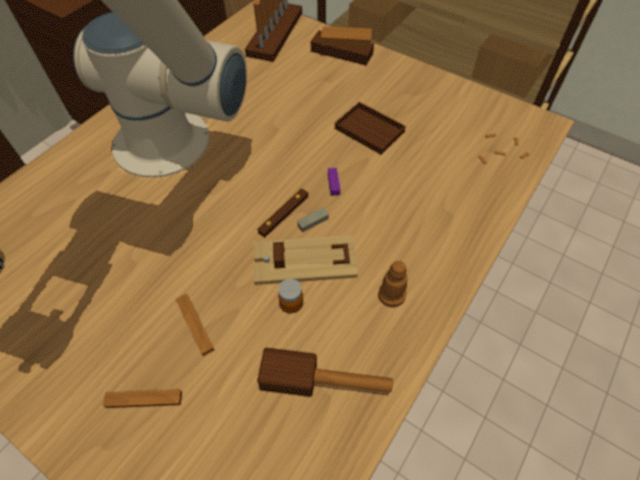

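The top view shows the grey stone at (276,287), the purple look-alike at (217,297), and the near strip at (438,313). The far strip at (517,302) is a decoy. The scene view agrees. I'm moving to above the stone.

>>> move_arm:
  steps:
    - {"delta_pos": [0.09,0.18,-0.02],"dr": [0,0,0.015],"grip": -0.18}
    - {"delta_pos": [0.13,0.27,-0.03],"dr": [0,0,0.03],"grip": -0.18}
    - {"delta_pos": [0.17,0.36,-0.04],"dr": [0,0,0.045],"grip": -0.18}
    - {"delta_pos": [0.21,0.45,-0.05],"dr": [0,0,0.06],"grip": -0.18}
    - {"delta_pos": [0.25,0.54,-0.06],"dr": [0,0,0.06],"grip": -0.18}
    - {"delta_pos": [0.3,0.63,-0.07],"dr": [0,0,0.06],"grip": -0.18}
    - {"delta_pos": [0.35,0.73,-0.08],"dr": [0,0,0.06],"grip": -0.18}
    - {"delta_pos": [0.35,0.73,-0.08],"dr": [0,0,0.06],"grip": -0.18}

```text
time: 2.17
ee_pos: [0.3833, -0.2814, 0.1992]
tool_rot: [-3.142, -0.0, 0.776]
ft_force: [0.0, -0.5, 0.2]
grip_width: 0.0508
gripper_force: 0.0
```

>>> move_arm:
  steps:
    - {"delta_pos": [0.09,0.18,-0.02],"dr": [0,0,0.015],"grip": -0.18}
    - {"delta_pos": [0.13,0.27,-0.03],"dr": [0,0,0.03],"grip": -0.18}
    - {"delta_pos": [0.17,0.36,-0.04],"dr": [0,0,0.045],"grip": -0.18}
    - {"delta_pos": [0.21,0.45,-0.05],"dr": [0,0,0.06],"grip": -0.18}
    - {"delta_pos": [0.25,0.54,-0.06],"dr": [0,0,0.06],"grip": -0.18}
    - {"delta_pos": [0.3,0.63,-0.07],"dr": [0,0,0.06],"grip": -0.18}
    - {"delta_pos": [0.35,0.73,-0.08],"dr": [0,0,0.06],"grip": -0.18}
    - {"delta_pos": [0.35,0.73,-0.08],"dr": [0,0,0.06],"grip": -0.18}

```text
time: 2.83
ee_pos: [0.5236, 0.0108, 0.1672]
tool_rot: [3.141, -0.0, 1.154]
ft_force: [0.9, -0.5, -0.8]
grip_width: 0.0503
gripper_force: 0.0
```

Run:
```python
from h import *
s=env.observe();print(s["ee_pos"],s["tool_rot"])
c=wristcap();save(c,"w1")
for t,z in (("stone_center",.012),("stop",0),("board_edge",.009)):
    for d in env.landmark_of(t,"wrist")[:3]: print(t,round(d["confidence"],2),np.round(d["at"]),np.round(onz(c,d["at"],z),3))
for t,z in (("stone_center",.024),("board",.018)):
    for d in env.outline_of(t,"wrist")[:2]: print("out",t,round(d["confidence"],2),rect(c,d["mask"],z),d["mask"].sum())
```

```text
[0.52359522 0.01082277 0.16716474] [ 3.14118256e+00 -3.57454916e-04  1.15362625e+00]
stone_center 0.94 [323. 217.] [0.528 0.007 0.012]
stone_center 0.56 [217.  72.] [0.5   0.144 0.012]
board_edge 0.8 [410. 192.] [ 0.604 -0.003  0.009]
out stone_center 0.93 ((527.5577392578125, 9.667430877685547), (81.38622283935547, 25.551542282104492), 66.85891723632812) 2979
out stone_center 0.85 ((501.150390625, 140.75299072265625), (26.13418960571289, 82.73504638671875), 40.90412521362305) 4313
out board 0.81 ((575.2935791015625, -95.49600219726562), (241.5894775390625, 117.23755645751953), 38.978660583496094) 25852
```

View pics/w1.png

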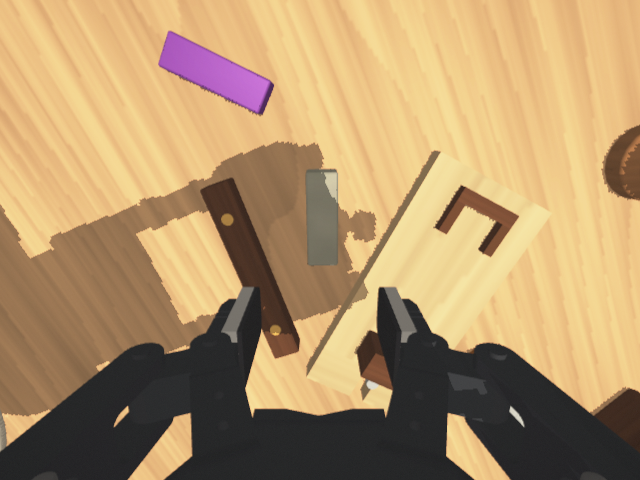

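>>> move_arm:
  steps:
    - {"delta_pos": [0.005,-0.003,-0.1],"dr": [0,0,0.002],"grip": -0.18}
    - {"delta_pos": [0.01,-0.006,-0.2],"dr": [0,0,0.002],"grip": -0.18}
    - {"delta_pos": [0.01,-0.006,-0.28],"dr": [0,0,0.002],"grip": -0.18}
    - {"delta_pos": [0.01,-0.006,-0.34],"dr": [0,0,0.002],"grip": -0.18}
    - {"delta_pos": [0.01,-0.006,-0.38],"dr": [0,0,0.002],"grip": -0.18}
    - {"delta_pos": [0.01,-0.006,-0.4],"dr": [0,0,0.002],"grip": -0.18}
    - {"delta_pos": [0.01,-0.006,-0.413],"dr": [0,0,0.002],"grip": -0.18}
    - {"delta_pos": [0.01,-0.006,-0.413],"dr": [0,0,0.002],"grip": -0.18}

```text
time: 3.8
ee_pos: [0.5265, 0.005, 0.0019]
tool_rot: [-3.141, 0.0, 1.164]
ft_force: [0.6, -0.3, 0.9]
grip_width: 0.0505
gripper_force: 0.0
```

>>> move_arm:
  steps:
    - {"delta_pos": [0,0,0],"dr": [0,0,0],"grip": 0.6}
    - {"delta_pos": [0,0,0],"dr": [0,0,0],"grip": 0.6}
    - {"delta_pos": [0,0,0],"dr": [0,0,0],"grip": 0.6}
    - {"delta_pos": [0,0,0],"dr": [0,0,0],"grip": 0.6}
    - {"delta_pos": [0,0,0],"dr": [0,0,0],"grip": 0.6}
    - {"delta_pos": [0,0,0.05],"dr": [0,0,0],"grip": 0.6}
    - {"delta_pos": [0,0,0.12],"dr": [0,0,0],"grip": 0.6}
    - {"delta_pos": [0,0,0.2],"dr": [0,0,0],"grip": 0.6}
  force: 40

```text
time: 4.47
ee_pos: [0.526, 0.0057, 0.083]
tool_rot: [-3.14, 0.0, 1.165]
ft_force: [0.7, -0.8, -0.8]
grip_width: 0.0254
gripper_force: 39.9
```

>>> move_arm:
  steps:
    - {"delta_pos": [-0.01,0.06,0.08],"dr": [0,0,0],"grip": 0.6}
    - {"delta_pos": [-0.03,0.16,0.08],"dr": [0,0,0],"grip": 0.6}
    - {"delta_pos": [-0.045,0.26,0.08],"dr": [0,0,0],"grip": 0.6}
    - {"delta_pos": [-0.06,0.36,0.08],"dr": [0,0,0],"grip": 0.6}
    - {"delta_pos": [-0.075,0.46,0.08],"dr": [0,0,0],"grip": 0.6}
    - {"delta_pos": [-0.09,0.56,0.08],"dr": [0,0,0],"grip": 0.6}
    - {"delta_pos": [-0.105,0.66,0.08],"dr": [0,0,0],"grip": 0.6}
    - {"delta_pos": [-0.12,0.75,0.08],"dr": [0,0,0],"grip": 0.6}

```text
time: 5.13
ee_pos: [0.4781, 0.3081, 0.1152]
tool_rot: [3.141, -0.001, 1.166]
ft_force: [0.2, -0.5, -1.8]
grip_width: 0.0246
gripper_force: 40.0
```

>>> move_arm:
  steps:
    - {"delta_pos": [-0.015,0.08,0],"dr": [0,0,0],"grip": 0.6}
    - {"delta_pos": [-0.025,0.15,0],"dr": [0,0,0],"grip": 0.6}
    - {"delta_pos": [-0.025,0.155,-0.04],"dr": [0,0,0],"grip": 0.6}
    - {"delta_pos": [-0.025,0.155,-0.12],"dr": [0,0,0],"grip": 0.6}
    - {"delta_pos": [-0.025,0.155,-0.19],"dr": [0,0,0],"grip": 0.6}
    - {"delta_pos": [-0.025,0.155,-0.235],"dr": [0,0,0],"grip": 0.6}
    - {"delta_pos": [-0.025,0.155,-0.26],"dr": [0,0,0],"grip": 0.6}
    - {"delta_pos": [-0.025,0.155,-0.265],"dr": [0,0,0],"grip": 0.6}

```text
time: 5.8
ee_pos: [0.4681, 0.3674, 0.0077]
tool_rot: [-3.141, 0.001, 1.165]
ft_force: [-5.3, -3.1, 11.8]
grip_width: 0.0253
gripper_force: 42.3
```

>>> move_arm:
  steps:
    - {"delta_pos": [0,0,0],"dr": [0,0,0],"grip": 0.6}
    - {"delta_pos": [0,0,0],"dr": [0,0,0],"grip": 0.1}
    - {"delta_pos": [0,0,0],"dr": [0,0,0],"grip": 0.0}
    - {"delta_pos": [0,0,0],"dr": [0,0,0],"grip": 0.0}
    - {"delta_pos": [0,0,0.05],"dr": [0,0,0],"grip": 0.0}
    - {"delta_pos": [0,0,0.12],"dr": [0,0,0],"grip": 0.0}
    - {"delta_pos": [0,0,0.2],"dr": [0,0,0],"grip": 0.0}
    - {"delta_pos": [0,0,0.28],"dr": [0,0,0],"grip": 0.0}

```text
time: 6.47
ee_pos: [0.4685, 0.3675, 0.1216]
tool_rot: [-3.141, 0.0, 1.165]
ft_force: [0.5, 0.7, 0.3]
grip_width: 0.0428
gripper_force: 0.0
```

Run:
```python
from h import *
for cam in ("top","scene"):
    c=env.capture(cam);save(c,cam+"1")
    for t,z in dict(stop=0,stone_center=.017,tray=0,lip=.046,cleat=.028,board=0).items():
        for d in env.landmark_of(t,cam)[:2]: print(cam,t,round(d["confidence"],2),np.round(d["at"]),np.round(onz(c,d["at"],z),3))
    for t,z in (("stop",.022),("stone_center",.029),("board",.018)):
        for d in env.outline_of(t,cam)[:3]: print("out",t,round(d["confidence"],2),rect(c,d["mask"],z),d["mask"].sum())
c=cv2.imread("pics/top1.png"); cv2.imwrite("pics/t1c.png",cv2.resize(c[220:360,70:400],None,fx=2.4,fy=2.4))
```

```text
top stop 0.6 [345. 296.] [ 0.506 -0.154  0.   ]
top stone_center 0.93 [114. 306.] [0.474 0.374 0.017]
top stone_center 0.58 [217. 297.] [0.497 0.14  0.017]
top tray 0.69 [117. 309.] [0.466 0.375 0.   ]
top tray 0.23 [335. 277.] [ 0.551 -0.129  0.   ]
top lip 0.83 [334. 275.] [ 0.548 -0.126  0.046]
top lip 0.22 [119. 309.] [0.465 0.35  0.046]
top cleat 0.91 [294. 234.] [ 0.645 -0.033  0.028]
top board 0.9 [346. 296.] [ 0.506 -0.155  0.   ]
top board 0.54 [294. 233.] [ 0.654 -0.032  0.   ]
out stop 0.82 ((448.19091796875, -15.329933166503906), (169.446533203125, 26.911195755004883), 84.65941619873047) 861
out stone_center 0.96 ((468.3267822265625, 362.5421142578125), (83.52019500732422, 27.060575485229492), 65.85541534423828) 423
out stone_center 0.72 ((495.99468994140625, 138.33287048339844), (29.996347427368164, 81.28179931640625), 40.612213134765625) 465
out board 0.53 ((574.109375, -98.26431274414062), (241.0928192138672, 113.62159729003906), 38.981231689453125) 4882
scene stop 0.71 [265. 264.] [ 0.504 -0.158  0.   ]
scene stone_center 0.85 [334. 181.] [0.504 0.141 0.017]
scene stone_center 0.78 [367. 127.] [0.468 0.366 0.017]
scene tray 0.75 [371. 132.] [0.481 0.367 0.   ]
scene lip 0.92 [283. 253.] [ 0.541 -0.13   0.046]
scene lip 0.24 [266. 264.] [ 0.526 -0.174  0.046]
scene cleat 0.85 [346. 253.] [ 0.655 -0.037  0.028]
scene board 0.69 [263. 264.] [ 0.499 -0.16   0.   ]
out stop 0.59 ((455.9531555175781, -16.914031982421875), (180.6575469970703, 37.91517639160156), 85.50121307373047) 844
out stone_center 0.77 ((480.3145446777344, 361.4542236328125), (96.16898345947266, 46.78953170776367), 69.12264251708984) 354
out stone_center 0.72 ((509.2296142578125, 131.82371520996094), (27.23854637145996, 93.03011322021484), 40.10212707519531) 266
out stone_center 0.61 ((779.6220092773438, -307.35870361328125), (270.9373474121094, 91.64180755615234), 26.849163055419922) 3522
```

View pics/t1c.png

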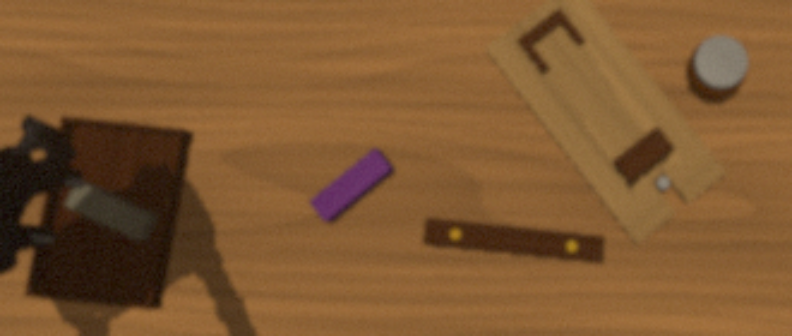

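Zoomed crop: the stone lies in the tray at about (110,205), the purple block is untouched, and the way between board and batten is clear. Next I go to the board's outer edge with the fingers shut.

>>> move_arm:
  steps:
    - {"delta_pos": [0.02,-0.05,0.03],"dr": [0,0,0.01],"grip": 0.5}
    - {"delta_pos": [0.06,-0.14,0.05],"dr": [0,0,0.02],"grip": 1}
    - {"delta_pos": [0.1,-0.23,0.05],"dr": [0,0,0.035],"grip": 1}
    - {"delta_pos": [0.13,-0.32,0.05],"dr": [0,0,0.05],"grip": 1}
    - {"delta_pos": [0.17,-0.41,0.05],"dr": [0,0,0.06],"grip": 1}
    - {"delta_pos": [0.2,-0.5,0.05],"dr": [0,0,0.07],"grip": 1}
    - {"delta_pos": [0.23,-0.57,0.05],"dr": [0,0,0.08],"grip": 1}
    - {"delta_pos": [0.26,-0.625,0.05],"dr": [0,0,0.0865],"grip": 1}

```text
time: 8.13
ee_pos: [0.5731, 0.1151, 0.1402]
tool_rot: [3.142, 0.0, 1.711]
ft_force: [0.4, 0.8, 0.9]
grip_width: 0.0001
gripper_force: 0.0
```

>>> move_arm:
  steps:
    - {"delta_pos": [0.03,-0.08,0],"dr": [0,0,0.01],"grip": 1}
    - {"delta_pos": [0.07,-0.17,0],"dr": [0,0,0.025],"grip": 1}
    - {"delta_pos": [0.11,-0.26,0],"dr": [0,0,0.04],"grip": 1}
    - {"delta_pos": [0.15,-0.35,0],"dr": [0,0,0.05],"grip": 1}
    - {"delta_pos": [0.18,-0.44,0],"dr": [0,0,0.065],"grip": 1}
    - {"delta_pos": [0.22,-0.53,0],"dr": [0,0,0.08],"grip": 1}
    - {"delta_pos": [0.25,-0.6,0],"dr": [0,0,0.0865],"grip": 1}
    - {"delta_pos": [0.26,-0.625,0],"dr": [0,0,0.0865],"grip": 1}

```text
time: 8.8
ee_pos: [0.6781, -0.1368, 0.14]
tool_rot: [3.141, 0.002, 2.253]
ft_force: [-0.8, -0.1, 1.1]
grip_width: 0.0001
gripper_force: 0.0
```

>>> move_arm:
  steps:
    - {"delta_pos": [0,0,-0.05],"dr": [0,0,0],"grip": 1}
    - {"delta_pos": [0,0,-0.12],"dr": [0,0,0],"grip": 1}
    - {"delta_pos": [0,0,-0.2],"dr": [0,0,0],"grip": 1}
    - {"delta_pos": [0,0,-0.27],"dr": [0,0,0],"grip": 1}
    - {"delta_pos": [0,0,-0.315],"dr": [0,0,0],"grip": 1}
    - {"delta_pos": [0,0,-0.335],"dr": [0,0,0],"grip": 1}
    - {"delta_pos": [0,0,-0.335],"dr": [0,0,0],"grip": 1}
    - {"delta_pos": [0,0,-0.335],"dr": [0,0,0],"grip": 1}

```text
time: 9.47
ee_pos: [0.677, -0.1322, 0.0067]
tool_rot: [3.141, 0.0, 2.252]
ft_force: [0.4, 0.1, 0.3]
grip_width: 0.0004
gripper_force: 0.0
```

>>> move_arm:
  steps:
    - {"delta_pos": [-0.015,0.02,0],"dr": [0,0,0],"grip": 1}
    - {"delta_pos": [-0.03,0.04,0],"dr": [0,0,0],"grip": 1}
    - {"delta_pos": [-0.0385,0.049,0],"dr": [0,0,0],"grip": 1}
    - {"delta_pos": [-0.045,0.067,0],"dr": [0,0,0.0075],"grip": 1}
    - {"delta_pos": [-0.052,0.086,0],"dr": [0,0,0.0153],"grip": 1}
    - {"delta_pos": [-0.066,0.1225,0],"dr": [0,0,0.0306],"grip": 1}
    - {"delta_pos": [-0.0845,0.153,0],"dr": [0,0,0.0444],"grip": 1}
    - {"delta_pos": [-0.103,0.1835,0],"dr": [0,0,0.0583],"grip": 1}

```text
time: 10.13
ee_pos: [0.6359, -0.0583, 0.0072]
tool_rot: [3.141, 0.003, 2.623]
ft_force: [3.4, -1.4, 1.6]
grip_width: -0.0
gripper_force: 1.7
```

>>> move_arm:
  steps:
    - {"delta_pos": [-0.016,0.018,0],"dr": [0,0,0.009],"grip": 1}
    - {"delta_pos": [-0.031,0.036,0],"dr": [0,0,0.0185],"grip": 1}
    - {"delta_pos": [-0.047,0.053,0],"dr": [0,0,0.0278],"grip": 1}
    - {"delta_pos": [-0.069,0.071,0],"dr": [0,0,0.039],"grip": 1}
    - {"delta_pos": [-0.091,0.088,0],"dr": [0,0,0.05],"grip": 1}
    - {"delta_pos": [-0.103,0.095,0],"dr": [0,0,0.0556],"grip": 1}
    - {"delta_pos": [-0.115,0.102,0],"dr": [0,0,0.0611],"grip": 1}
    - {"delta_pos": [-0.121,0.106,0],"dr": [0,0,0.064],"grip": 1}

```text
time: 10.8
ee_pos: [0.5874, -0.0159, 0.0072]
tool_rot: [-3.142, 0.003, 3.023]
ft_force: [4.7, -1.5, 2.7]
grip_width: -0.0004
gripper_force: 2.3
```

```bash
cat > m.py <<'E'
from h import *
s=env.observe();print(s["time"],np.round(s["ee_pos"],4),np.round(s["tool_rot"],3),np.round(s["ft_force"],1))
for cam in ("top","scene"):
    c=env.capture(cam);save(c,cam+"_%.1f"%s["time"])
    for t,z in dict(stop=0,lip=.046,cleat=.028,board=0,bed=.028,board_edge=.009).items():
        for d in env.landmark_of(t,cam)[:1]: print(cam,t,round(d["confidence"],2),np.round(onz(c,d["at"],z),3))
    for t,z in (("board",.018),("stop",.022)):
        for d in env.outline_of(t,cam)[:1]: print("out",t,round(d["confidence"],2),rect(c,d["mask"],z),d["mask"].sum())
E
python3 m.py
```

```text
10.8 [ 0.5874 -0.0159  0.0072] [-3.142e+00  3.000e-03  3.023e+00] [ 4.7 -1.5  2.7]
top stop 0.69 [ 0.5   -0.159  0.   ]
top lip 0.78 [ 0.523 -0.108  0.046]
top board 0.56 [ 0.513 -0.15   0.   ]
top bed 0.78 [ 0.524 -0.048  0.028]
out board 0.74 ((505.9935607910156, -126.31098937988281), (123.10043334960938, 113.55741882324219), 83.5317611694336) 2460
out stop 0.49 ((505.54913330078125, -125.71075439453125), (122.82711791992188, 113.86956787109375), 83.03197479248047) 2450
scene stop 0.92 [ 0.491 -0.155  0.   ]
scene lip 0.6 [ 0.508 -0.113  0.046]
scene cleat 0.89 [0.539 0.026 0.028]
scene board 0.75 [ 0.503 -0.155  0.   ]
scene bed 0.62 [ 0.518 -0.041  0.028]
scene board_edge 0.55 [0.467 0.037 0.009]
out board 0.8 ((519.27294921875, -69.93557739257812), (238.85336303710938, 118.35382843017578), 83.09805297851562) 3191
out stop 0.74 ((453.1971130371094, -18.33769989013672), (177.2353057861328, 31.91916275024414), 84.21192932128906) 654
```

>>> move_arm:
  steps:
    - {"delta_pos": [-0.002,0.001,0],"dr": [0,0,0.001],"grip": 1}
    - {"delta_pos": [-0.004,0.002,0],"dr": [0,0,0.002],"grip": 1}
    - {"delta_pos": [-0.006,0.003,0],"dr": [0,0,0.003],"grip": 1}
    - {"delta_pos": [-0.008,0.004,0],"dr": [0,0,0.0045],"grip": 1}
    - {"delta_pos": [-0.01,0.004,0],"dr": [0,0,0.0045],"grip": 1}
    - {"delta_pos": [-0.012,0.004,0],"dr": [0,0,0.0045],"grip": 1}
    - {"delta_pos": [-0.012,0.004,0],"dr": [0,0,0.0045],"grip": 1}
    - {"delta_pos": [-0.012,0.004,0],"dr": [0,0,0.0045],"grip": 1}

```text
time: 12.37
ee_pos: [0.584, -0.0145, 0.0065]
tool_rot: [3.141, 0.003, 3.049]
ft_force: [8.8, 5.3, -2.8]
grip_width: 0.0004
gripper_force: 4.3
```

>>> move_arm:
  steps:
    - {"delta_pos": [-0.002,0,0],"dr": [0,0,0],"grip": 1}
    - {"delta_pos": [-0.004,0,0],"dr": [0,0,0],"grip": 1}
    - {"delta_pos": [-0.006,0,0],"dr": [0,0,0],"grip": 1}
    - {"delta_pos": [-0.006,0,0],"dr": [0,0,0],"grip": 1}
    - {"delta_pos": [-0.006,0,0],"dr": [0,0,0],"grip": 1}
    - {"delta_pos": [-0.006,0,0],"dr": [0,0,0],"grip": 1}
    - {"delta_pos": [-0.006,0,0],"dr": [0,0,0],"grip": 1}
    - {"delta_pos": [-0.006,0,0],"dr": [0,0,0],"grip": 1}

```text
time: 13.03
ee_pos: [0.5837, -0.0145, 0.007]
tool_rot: [3.141, 0.007, 3.049]
ft_force: [17.9, 9.4, -3.8]
grip_width: 0.0
gripper_force: 8.3
```

>>> move_arm:
  steps:
    - {"delta_pos": [0.02,0,0],"dr": [0,0,0],"grip": 1}
    - {"delta_pos": [0.06,0,0],"dr": [0,0,0],"grip": 1}
    - {"delta_pos": [0.09,0,0.03],"dr": [0,0,0],"grip": 1}
    - {"delta_pos": [0.09,0,0.12],"dr": [0,0,0],"grip": 1}
    - {"delta_pos": [0.09,-0.05,0.21],"dr": [0,0,0],"grip": 1}
    - {"delta_pos": [0.09,-0.1,0.3],"dr": [0,0,0],"grip": 1}
    - {"delta_pos": [0.09,-0.1,0.38],"dr": [0,0,0],"grip": 1}
    - {"delta_pos": [0.09,-0.1,0.45],"dr": [0,0,0],"grip": 1}

```text
time: 13.7
ee_pos: [0.6156, -0.056, 0.1884]
tool_rot: [-3.141, 0.0, 3.048]
ft_force: [0.6, 1.5, 0.0]
grip_width: 0.0
gripper_force: 0.0
```

```bash
cat >> m.py <<'E'
c=wristcap();save(c,"w_%.1f"%s["time"])
for t,z in dict(stop=0,lip=.046,cleat=.028,board=0,bed=.028,board_edge=.009).items():
    for d in env.landmark_of(t,"wrist")[:1]: print("wrist",t,round(d["confidence"],2),np.round(onz(c,d["at"],z),3))
for t,z in (("board",.018),("stop",.022)):
    for d in env.outline_of(t,"wrist")[:1]: print("out",t,round(d["confidence"],2),rect(c,d["mask"],z),d["mask"].sum())
E
python3 m.py; ls pics
```

```text
13.7 [ 0.6156 -0.056   0.1884] [-3.141  0.     3.048] [0.6 1.5 0. ]
top stop 0.54 [ 0.503 -0.161  0.   ]
top lip 0.97 [ 0.522 -0.117  0.046]
top cleat 0.31 [ 0.471 -0.364  0.028]
top board 0.84 [ 0.507 -0.154  0.   ]
top bed 0.61 [ 0.514 -0.05   0.028]
out board 0.61 ((503.88604736328125, -147.61672973632812), (77.7237777709961, 111.83540344238281), 85.28694915771484) 1987
scene stop 0.91 [ 0.502 -0.152  0.   ]
scene lip 0.86 [ 0.509 -0.113  0.046]
scene cleat 0.98 [0.529 0.033 0.028]
scene board 0.89 [ 0.498 -0.162  0.   ]
scene bed 0.94 [ 0.514 -0.039  0.028]
scene board_edge 0.59 [0.457 0.027 0.009]
out board 0.96 ((517.8489990234375, -65.73538208007812), (246.74046325683594, 119.87478637695312), 85.50668334960938) 3864
out stop 0.6 ((451.8462219238281, -15.463462829589844), (178.4444122314453, 30.488142013549805), 84.4011001586914) 643
wrist stop 0.95 [ 0.509 -0.156  0.   ]
wrist lip 0.84 [ 0.511 -0.111  0.046]
wrist cleat 0.71 [ 0.613 -0.192  0.028]
wrist board 0.77 [ 0.508 -0.156  0.   ]
wrist bed 0.96 [ 0.515 -0.05   0.028]
wrist board_edge 0.9 [0.464 0.019 0.009]
out board 0.65 ((514.2546997070312, -65.32746124267578), (241.434326171875, 110.25535583496094), 85.18946075439453) 42983
out stop 0.88 ((461.58465576171875, -15.643386840820312), (169.5142059326172, 10.493508338928223), 84.66357421875) 3229
scene0.png
scene1.png
scene_10.8.png
scene_13.7.png
t1c.png
top0.png
top1.png
top_10.8.png
top_13.7.png
w1.png
w_13.7.png
```

View pics/w_13.7.png

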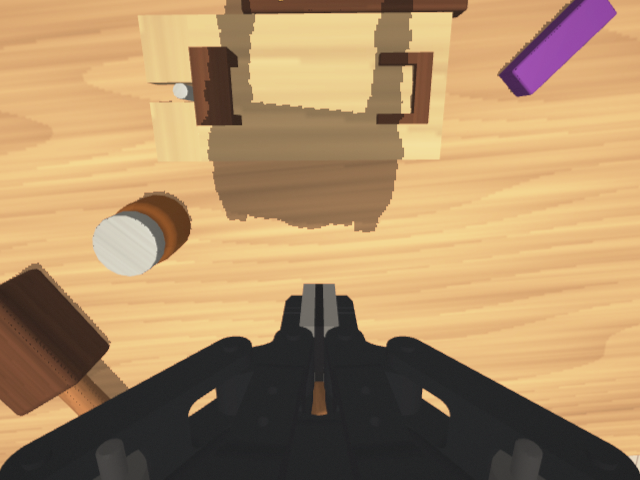

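The wrist view shows the board flush on the batten along the image's top edge and the slot on the pin at (182,90). The jar and mallet are undisturbed. On to the strip.

>>> move_arm:
  steps:
    - {"delta_pos": [-0.01,-0.03,0],"dr": [0,0,-0.005],"grip": 0.5}
    - {"delta_pos": [-0.03,-0.08,0],"dr": [0,0,-0.01],"grip": 0}
    - {"delta_pos": [-0.06,-0.14,0],"dr": [0,0,-0.015],"grip": -0.1}
    - {"delta_pos": [-0.08,-0.19,0],"dr": [0,0,-0.02],"grip": -0.1}
    - {"delta_pos": [-0.11,-0.24,0],"dr": [0,0,-0.025],"grip": -0.1}
    - {"delta_pos": [-0.13,-0.29,-0.01],"dr": [0,0,-0.03],"grip": -0.1}
    - {"delta_pos": [-0.155,-0.34,-0.02],"dr": [0,0,-0.03],"grip": -0.1}
    - {"delta_pos": [-0.18,-0.39,-0.04],"dr": [0,0,-0.03],"grip": -0.1}

```text
time: 15.72
ee_pos: [0.5434, -0.2127, 0.1706]
tool_rot: [-3.141, 0.001, 2.859]
ft_force: [0.5, 0.6, -0.0]
grip_width: 0.0474
gripper_force: 0.0
```

>>> move_arm:
  steps:
    - {"delta_pos": [-0.025,-0.05,0],"dr": [0,0,-0.005],"grip": -0.1}
    - {"delta_pos": [-0.05,-0.11,0],"dr": [0,0,-0.01],"grip": -0.1}
    - {"delta_pos": [-0.08,-0.17,0],"dr": [0,0,-0.015],"grip": -0.1}
    - {"delta_pos": [-0.11,-0.23,0],"dr": [0,0,-0.02],"grip": -0.1}
    - {"delta_pos": [-0.135,-0.29,-0.01],"dr": [0,0,-0.025],"grip": -0.1}
    - {"delta_pos": [-0.16,-0.34,-0.03],"dr": [0,0,-0.025],"grip": -0.1}
    - {"delta_pos": [-0.175,-0.38,-0.05],"dr": [0,0,-0.025],"grip": -0.1}
    - {"delta_pos": [-0.177,-0.387,-0.05],"dr": [0,0,-0.025],"grip": -0.1}

```text
time: 16.38
ee_pos: [0.471, -0.3683, 0.1488]
tool_rot: [-3.141, -0.001, 2.7]
ft_force: [-0.4, 0.2, -0.9]
grip_width: 0.047
gripper_force: 0.0
```

Run:
```python
from h import *
s=env.observe();print(s["time"],s["ee_pos"],s["tool_rot"])
c=wristcap();save(c,"ws")
for d in env.landmark_of("strip_center","wrist")[:2]: print(round(d["confidence"],2),np.round(d["at"]),np.round(onz(c,d["at"],.01),4))
for d in env.outline_of("strip_center","wrist")[:2]: print(round(d["confidence"],2),rect(c,d["mask"],.02),d["mask"].sum())
c=env.capture("top")
for t,z in (("board",.018),("stop",.022)):
  for d in env.outline_of(t,"top")[:1]: print("out",t,rect(c,d["mask"],z))
for t,z in dict(lip=.046,cleat=.028,bed=.028,board=0).items():
  for d in env.landmark_of(t,"top")[:1]: print(t,np.round(onz(c,d["at"],z),4))
```

```text
16.3833 [ 0.4710302  -0.36825994  0.14878223] [-3.14138079e+00 -1.41734514e-03  2.69996677e+00]
0.95 [154. 330.] [ 0.5    -0.5467  0.01  ]
0.9 [319. 224.] [ 0.4739 -0.3702  0.01  ]
0.78 ((474.1184997558594, -369.0161437988281), (28.18543815612793, 148.8376922607422), 65.27869415283203) 6548
0.77 ((482.7431945800781, -552.0489501953125), (113.51937866210938, 42.17662811279297), 35.83004379272461) 4777
out board ((512.14599609375, -65.4184799194336), (239.4145965576172, 111.43870544433594), 84.94007110595703)
out stop ((446.009033203125, -91.0532455444336), (28.494495391845703, 16.88900375366211), 41.41765594482422)
lip [ 0.5189 -0.1166  0.046 ]
cleat [0.5162 0.0291 0.028 ]
bed [ 0.5138 -0.0504  0.028 ]
board [ 0.5031 -0.1494  0.    ]
```

View pics/ws.png

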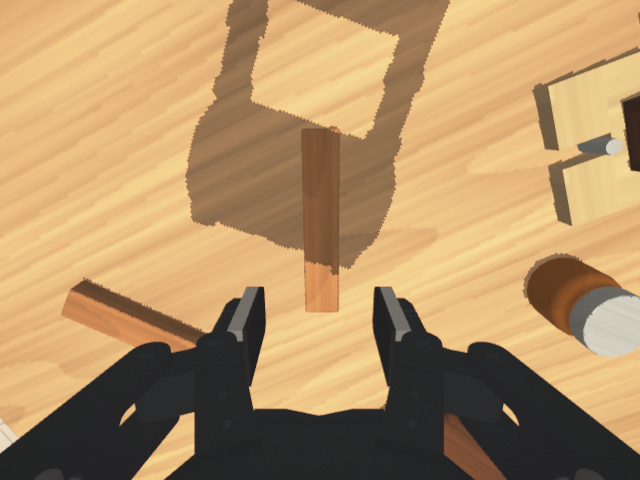

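The near strip is in view, running from (320,130) to (322,310). I'm descending and gripping.

>>> move_arm:
  steps:
    - {"delta_pos": [0.003,-0.0085,-0.08],"dr": [0,0,0.0016],"grip": -0.1}
    - {"delta_pos": [0.003,-0.0085,-0.16],"dr": [0,0,0.0016],"grip": -0.1}
    - {"delta_pos": [0.003,-0.0085,-0.24],"dr": [0,0,0.0016],"grip": -0.1}
    - {"delta_pos": [0.003,-0.0085,-0.3],"dr": [0,0,0.0016],"grip": -0.1}
    - {"delta_pos": [0.003,-0.0085,-0.345],"dr": [0,0,0.0016],"grip": -0.1}
    - {"delta_pos": [0.003,-0.0085,-0.365],"dr": [0,0,0.0016],"grip": -0.1}
    - {"delta_pos": [0.003,-0.0085,-0.37],"dr": [0,0,0.0016],"grip": -0.1}
    - {"delta_pos": [0.003,-0.0085,-0.37],"dr": [0,0,0.0016],"grip": -0.1}

```text
time: 17.55
ee_pos: [0.4745, -0.3692, 0.0023]
tool_rot: [3.142, -0.0, 2.714]
ft_force: [-1.4, 0.2, 0.8]
grip_width: 0.0469
gripper_force: 0.0
```

>>> move_arm:
  steps:
    - {"delta_pos": [0,0,0],"dr": [0,0,0],"grip": 0.6}
    - {"delta_pos": [0,0,0],"dr": [0,0,0],"grip": 0.6}
    - {"delta_pos": [0,0,0],"dr": [0,0,0],"grip": 0.6}
    - {"delta_pos": [0,0,0],"dr": [0,0,0],"grip": 0.6}
    - {"delta_pos": [0,0,0],"dr": [0,0,0],"grip": 0.6}
    - {"delta_pos": [0,0,0.08],"dr": [0,0,0],"grip": 0.6}
    - {"delta_pos": [0,0,0.18],"dr": [0,0,0],"grip": 0.6}
    - {"delta_pos": [0,0,0.27],"dr": [0,0,0],"grip": 0.6}
  force: 50

```text
time: 18.22
ee_pos: [0.4742, -0.3691, 0.1124]
tool_rot: [-3.141, 0.0, 2.714]
ft_force: [1.5, -0.5, 0.1]
grip_width: 0.0265
gripper_force: 49.6
```

>>> move_arm:
  steps:
    - {"delta_pos": [0.007,0.05,0.03],"dr": [0,0,-0.01],"grip": 0.6}
    - {"delta_pos": [0.014,0.1,0.03],"dr": [0,0,-0.028],"grip": 0.6}
    - {"delta_pos": [0.02,0.16,0.03],"dr": [0,0,-0.045],"grip": 0.6}
    - {"delta_pos": [0.028,0.22,0.03],"dr": [0,0,-0.06],"grip": 0.6}
    - {"delta_pos": [0.035,0.28,0.03],"dr": [0,0,-0.075],"grip": 0.6}
    - {"delta_pos": [0.042,0.34,0.03],"dr": [0,0,-0.088],"grip": 0.6}
    - {"delta_pos": [0.048,0.39,0.03],"dr": [0,0,-0.098],"grip": 0.6}
    - {"delta_pos": [0.053,0.43,0.03],"dr": [0,0,-0.098],"grip": 0.6}

```text
time: 18.88
ee_pos: [0.4957, -0.1957, 0.1231]
tool_rot: [3.141, 0.001, 2.094]
ft_force: [-0.6, 0.5, -0.8]
grip_width: 0.027
gripper_force: 49.6
```

>>> move_arm:
  steps:
    - {"delta_pos": [0.007,0.05,0],"dr": [0,0,-0.01],"grip": 0.6}
    - {"delta_pos": [0.014,0.1,0],"dr": [0,0,-0.028],"grip": 0.6}
    - {"delta_pos": [0.02,0.16,0],"dr": [0,0,-0.045],"grip": 0.6}
    - {"delta_pos": [0.028,0.22,0],"dr": [0,0,-0.06],"grip": 0.6}
    - {"delta_pos": [0.035,0.28,0],"dr": [0,0,-0.075],"grip": 0.6}
    - {"delta_pos": [0.042,0.34,0],"dr": [0,0,-0.088],"grip": 0.6}
    - {"delta_pos": [0.05,0.4,0],"dr": [0,0,-0.0976],"grip": 0.6}
    - {"delta_pos": [0.054,0.429,0],"dr": [0,0,-0.0976],"grip": 0.6}

```text
time: 19.55
ee_pos: [0.5174, -0.0233, 0.123]
tool_rot: [3.14, -0.0, 1.482]
ft_force: [0.4, 0.2, -1.2]
grip_width: 0.0268
gripper_force: 49.6
```

```bash
cat > g.py <<'E'
from h import *
s=env.observe();print(s["time"],np.round(s["ee_pos"],4),s["tool_rot"],s["grip_width"])
c=wristcap();save(c,"wg_%.1f"%s["time"]); zt=s["ee_pos"][2]+.008
for d in env.landmark_of("strip_center","wrist")[:2]: print("strip",round(d["confidence"],2),np.round(d["at"]),np.round(onz(c,d["at"],zt),4))
for d in env.outline_of("strip_center","wrist")[:2]: print("strip out",round(d["confidence"],2),rect(c,d["mask"],zt+.01),d["mask"].sum())
for t,z in dict(stop=0,lip=.046,cleat=.028,board=0,bed=.028,board_edge=.009).items():
    for d in env.landmark_of(t,"wrist")[:1]: print("wrist",t,round(d["confidence"],2),np.round(d["at"]),np.round(onz(c,d["at"],z),3))
for d in env.outline_of("board","wrist")[:1]: print("board",round(d["confidence"],2),rect(c,d["mask"],.018),d["mask"].sum())
E
python3 g.py
```

```text
19.55 [ 0.5174 -0.0233  0.123 ] [ 3.14021499e+00 -2.62183096e-04  1.48201557e+00] 0.02684341724604973
strip 0.89 [318. 305.] [ 0.5186 -0.022   0.131 ]
strip out 0.68 ((519.8331298828125, -8.373023986816406), (121.06063842773438, 27.81106948852539), 84.67052459716797) 21382
wrist board_edge 0.59 [321. 305.] [ 0.515 -0.088  0.009]
board 0.96 ((478.5206298828125, -11.349563598632812), (138.4622802734375, 30.619781494140625), 85.15686798095703) 15231
```

>>> move_arm:
  steps:
    - {"delta_pos": [0,0,0],"dr": [0.007,-0.0006,0],"grip": 0.6}
    - {"delta_pos": [0,0,-0.03],"dr": [0.014,-0.0012,0],"grip": 0.6}
    - {"delta_pos": [0,0,-0.08],"dr": [0.0194,-0.0017,0],"grip": 0.6}
    - {"delta_pos": [0,0,-0.13],"dr": [0.0194,-0.0017,0],"grip": 0.6}
    - {"delta_pos": [0,0,-0.18],"dr": [0.0194,-0.0017,0],"grip": 0.6}
    - {"delta_pos": [0,0,-0.21],"dr": [0.0194,-0.0017,0],"grip": 0.6}
    - {"delta_pos": [0,0,-0.225],"dr": [0.0194,-0.0017,0],"grip": 0.6}
    - {"delta_pos": [0,0,-0.225],"dr": [0.0194,-0.0017,0],"grip": 0.6}

```text
time: 20.72
ee_pos: [0.5166, -0.0257, 0.0311]
tool_rot: [-3.14, -0.123, 1.484]
ft_force: [-0.4, -0.1, -0.3]
grip_width: 0.0267
gripper_force: 49.7
```

```bash
python3 g.py
python3 - <<'E'
from h import *
c=env.capture("scene"); i=c["color"][190:310,220:400,::-1]; cv2.imwrite("pics/sc.png",cv2.resize(i,None,fx=4,fy=4,interpolation=2))
E
```

```text
20.7167 [ 0.5166 -0.0257  0.0311] [-3.13995195 -0.1226046   1.48406365] 0.02674743891528179
strip 0.66 [320. 305.] [ 0.5185 -0.0257  0.0391]
strip out 0.8 ((519.2515258789062, -10.31595230102539), (116.55663299560547, 29.257129669189453), 85.01747131347656) 20917
strip out 0.21 ((520.779296875, 5.695274353027344), (89.23058319091797, 90.68535614013672), 85.07371520996094) 35344
wrist board_edge 0.71 [204. 202.] [0.466 0.02  0.009]
board 0.6 ((520.0061645507812, -0.1497802734375), (110.56116485595703, 111.027587890625), 85.01590728759766) 34931
```

View pics/sc.png

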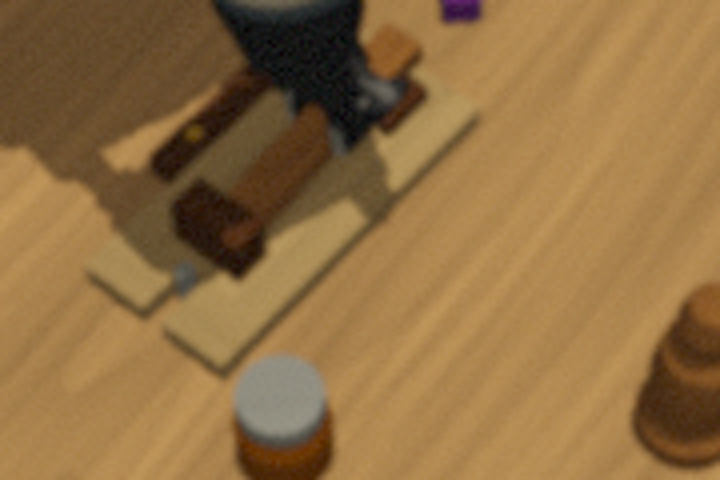

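The scene crop shows the tilted strip just in front of the box at (240,235), with its far end above the cleat. I'm sliding it under the lip.

>>> move_arm:
  steps:
    - {"delta_pos": [-0.001,-0.01,0],"dr": [0,0,0],"grip": 0.6}
    - {"delta_pos": [-0.002,-0.02,0],"dr": [0,0,0],"grip": 0.6}
    - {"delta_pos": [-0.003,-0.03,0],"dr": [0,0,0],"grip": 0.6}
    - {"delta_pos": [-0.0035,-0.04,0],"dr": [0,0,0],"grip": 0.6}
    - {"delta_pos": [-0.004,-0.048,0],"dr": [0,0,0],"grip": 0.6}
    - {"delta_pos": [-0.005,-0.0535,0],"dr": [0,0,0],"grip": 0.6}
    - {"delta_pos": [-0.005,-0.0575,0],"dr": [0,0,0],"grip": 0.6}
    - {"delta_pos": [-0.005,-0.0575,0],"dr": [0,0,0],"grip": 0.6}

```text
time: 21.93
ee_pos: [0.5151, -0.0489, 0.032]
tool_rot: [3.142, -0.122, 1.484]
ft_force: [-0.2, -0.4, -0.7]
grip_width: 0.0269
gripper_force: 49.7
```

```bash
python3 g.py
```

```text
21.9333 [ 0.5151 -0.0489  0.032 ] [ 3.14150668 -0.12233944  1.48417034] 0.026910021220992637
strip 0.7 [321. 303.] [ 0.5172 -0.0478  0.04  ]
strip out 0.98 ((517.7520751953125, -33.71903610229492), (117.02029418945312, 29.497838973999023), 85.0250473022461) 21337
wrist lip 0.43 [200. 150.] [0.478 0.018 0.046]
wrist cleat 0.63 [316. 118.] [0.522 0.028 0.028]
wrist board_edge 0.67 [202. 151.] [0.467 0.02  0.009]
board 0.61 ((519.1752319335938, -11.720649719238281), (133.61593627929688, 110.50011444091797), 85.1335678100586) 48283
```

>>> move_arm:
  steps:
    - {"delta_pos": [0,0,-0.003],"dr": [-0.0025,0.0002,0],"grip": 0.6}
    - {"delta_pos": [0,-0.001,-0.006],"dr": [-0.005,0.0004,0],"grip": 0.6}
    - {"delta_pos": [0,-0.001,-0.009],"dr": [-0.0075,0.0006,0],"grip": 0.6}
    - {"delta_pos": [0,-0.001,-0.012],"dr": [-0.01,0.0009,0],"grip": 0.6}
    - {"delta_pos": [0,-0.001,-0.015],"dr": [-0.012,0.001,0],"grip": 0.6}
    - {"delta_pos": [0,-0.002,-0.018],"dr": [-0.014,0.0012,0],"grip": 0.6}
    - {"delta_pos": [0,-0.002,-0.021],"dr": [-0.016,0.0014,0],"grip": 0.6}
    - {"delta_pos": [0,-0.002,-0.021],"dr": [-0.016,0.0014,0],"grip": 0.6}

```text
time: 23.1
ee_pos: [0.515, -0.0491, 0.0235]
tool_rot: [-3.141, -0.021, 1.485]
ft_force: [0.8, -0.2, -1.3]
grip_width: 0.0267
gripper_force: 49.6
```

>>> move_arm:
  steps:
    - {"delta_pos": [0,0,-0.002],"dr": [-0.0015,0.0001,0],"grip": 0.6}
    - {"delta_pos": [0,0,-0.004],"dr": [-0.003,0.0003,0],"grip": 0.6}
    - {"delta_pos": [0,0,-0.006],"dr": [-0.0034,0.0003,0],"grip": 0.6}
    - {"delta_pos": [0,0,-0.0075],"dr": [-0.0034,0.0003,0],"grip": 0.6}
    - {"delta_pos": [0,0,-0.0085],"dr": [-0.0034,0.0003,0],"grip": 0.6}
    - {"delta_pos": [0,0,-0.0085],"dr": [-0.0034,0.0003,0],"grip": 0.6}
    - {"delta_pos": [0,0,-0.0085],"dr": [-0.0034,0.0003,0],"grip": 0.6}
    - {"delta_pos": [0,0,-0.0085],"dr": [-0.0034,0.0003,0],"grip": 0.6}

```text
time: 23.77
ee_pos: [0.5151, -0.0494, 0.0215]
tool_rot: [3.141, 0.0, 1.485]
ft_force: [-7.5, 1.3, 32.7]
grip_width: 0.0267
gripper_force: 53.7
```

```bash
python3 g.py; cp $(ls -t pics/wg_* | head -1) pics/last.png
```

```text
23.7667 [ 0.5151 -0.0494  0.0215] [3.14077275e+00 3.15633685e-04 1.48454435e+00] 0.026738190296795694
strip 0.93 [321. 305.] [ 0.5175 -0.0483  0.0295]
strip out 0.62 ((517.4533081054688, -34.5377197265625), (120.83576202392578, 27.733875274658203), 84.81987762451172) 21355
wrist cleat 0.83 [318. 113.] [0.523 0.028 0.028]
wrist board_edge 0.88 [189. 148.] [0.468 0.019 0.009]
board 0.88 ((519.1140747070312, -9.984039306640625), (130.393310546875, 110.65911865234375), 85.14398956298828) 61795
```

View pics/last.png

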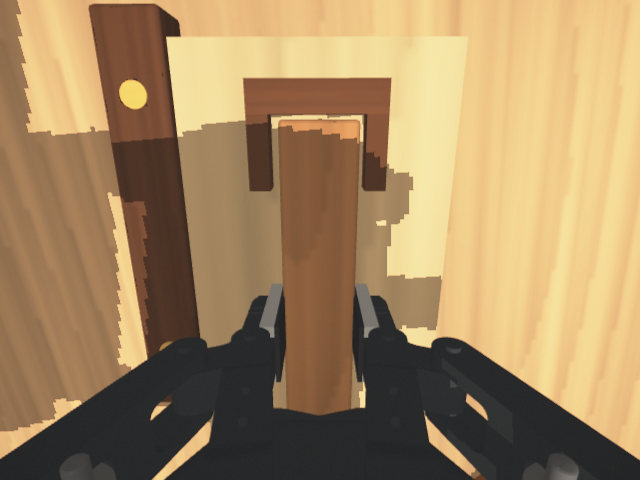

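The strip sits inside the cleat and cheeks, with its end at (320,120), and bears on the board. I'm releasing and retreating upward.

>>> move_arm:
  steps:
    - {"delta_pos": [0,0,0.002],"dr": [0,0,0],"grip": 0.6}
    - {"delta_pos": [0,0,0.002],"dr": [0,0,0],"grip": 0.2}
    - {"delta_pos": [0,0,0.002],"dr": [0,0,0],"grip": 0.05}
    - {"delta_pos": [0,0,0.002],"dr": [0,0,0],"grip": 0.0}
    - {"delta_pos": [0,0,0.002],"dr": [0,0,0],"grip": 0.0}
    - {"delta_pos": [0,0,0.03],"dr": [0,0,0],"grip": 0.0}
    - {"delta_pos": [0,0,0.09],"dr": [0,0,0],"grip": 0.0}
    - {"delta_pos": [0,0,0.17],"dr": [0,0,0],"grip": 0.0}

```text
time: 24.93
ee_pos: [0.5138, -0.0491, 0.0874]
tool_rot: [-3.138, -0.0, 1.484]
ft_force: [0.5, 0.3, -0.1]
grip_width: 0.0425
gripper_force: 0.0
```

>>> move_arm:
  steps:
    - {"delta_pos": [0,0,0.06],"dr": [0,0,0],"grip": 0}
    - {"delta_pos": [0,0,0.12],"dr": [0,0,0],"grip": 0}
    - {"delta_pos": [-0.05,-0.05,0.2],"dr": [0,0,0],"grip": 0}
    - {"delta_pos": [-0.1,-0.1,0.28],"dr": [0,0,0],"grip": 0}
    - {"delta_pos": [-0.13,-0.18,0.3],"dr": [0,0,0],"grip": 0}
    - {"delta_pos": [-0.16,-0.24,0.3],"dr": [0,0,0],"grip": 0}
    - {"delta_pos": [-0.2,-0.3,0.3],"dr": [0,0,0],"grip": 0}
    - {"delta_pos": [-0.2,-0.3,0.3],"dr": [0,0,0],"grip": 0}

```text
time: 25.6
ee_pos: [0.4331, -0.1724, 0.2085]
tool_rot: [-3.141, 0.001, 1.482]
ft_force: [0.5, 0.5, -0.5]
grip_width: 0.0428
gripper_force: 0.0
```

```bash
python3 m.py
python3 - <<'E'
from h import *
c=env.capture("scene")
print([np.round(d["at"]) for d in env.landmark_of("strip_center","scene")])
a=cv2.resize(c["color"][100:320,220:430,::-1],None,fx=1.9,fy=2.2,interpolation=2)
w=wristcap();b=cv2.resize(w["color"][...,::-1],(400,a.shape[0]));cv2.imwrite("pics/fin.png",np.hstack([a,b])[:600,:800])
for t,z in dict(jar=0,figure=0,mallet=0,stone_center=.017).items():
  for d in env.landmark_of(t,"scene")[:1]: print(t,np.round(onz(c,d["at"],z),3))
E
```

```text
25.6 [ 0.4331 -0.1724  0.2085] [-3.141e+00  1.000e-03  1.482e+00] [ 0.5  0.5 -0.5]
top stop 0.23 [0.529 0.026 0.   ]
top lip 0.89 [ 0.515 -0.107  0.046]
top cleat 0.7 [0.519 0.023 0.028]
top bed 0.57 [ 0.518 -0.049  0.028]
top board_edge 0.73 [0.468 0.026 0.009]
out board 0.62 ((514.4949340820312, -36.81121063232422), (183.03482055664062, 110.3921127319336), 85.14653778076172) 2626
out stop 0.65 ((448.1451721191406, -8.7396240234375), (155.64840698242188, 26.397361755371094), 85.14653778076172) 775
scene stop 0.59 [ 0.51  -0.158 -0.   ]
scene lip 0.7 [ 0.529 -0.179  0.046]
scene cleat 0.74 [0.519 0.034 0.028]
scene bed 0.78 [ 0.514 -0.047  0.028]
scene board_edge 0.59 [0.459 0.039 0.009]
out board 0.91 ((519.1171264648438, -65.75982666015625), (246.07713317871094, 119.58887481689453), 85.0592041015625) 3309
out stop 0.93 ((451.8201599121094, -16.287261962890625), (176.73728942871094, 28.696155548095703), 83.94462585449219) 608
wrist stop 0.68 [ 0.503 -0.155  0.   ]
wrist lip 0.8 [ 0.511 -0.113  0.046]
out board 0.66 ((511.7522277832031, -94.95001220703125), (177.84121704101562, 110.50757598876953), 85.04383087158203) 21155
[array([296., 232.]), array([369., 129.]), array([140., 397.])]
jar [ 0.615 -0.202  0.   ]
figure [ 0.795 -0.057  0.   ]
mallet [ 0.716 -0.35   0.   ]
stone_center [0.509 0.136 0.017]
```

View pics/fin.png

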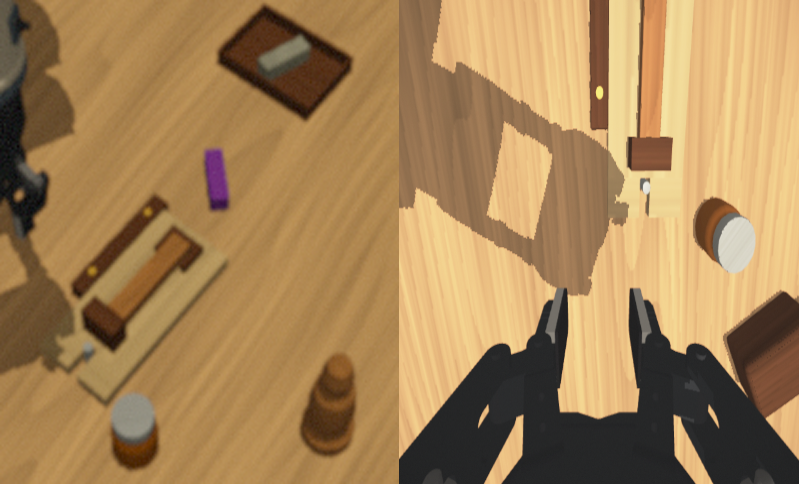

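Everything looks home. In the left half, the strip lies under the lip and in the cleat, and the stone is in the tray. Releasing the strip may have nudged the board sideways, so I'll press it gently against the batten once more.

>>> move_arm:
  steps:
    - {"delta_pos": [0.05,0.04,0],"dr": [0,0,0],"grip": 0.5}
    - {"delta_pos": [0.11,0.085,0],"dr": [0,0,0],"grip": 1}
    - {"delta_pos": [0.18,0.14,0],"dr": [0,0,0],"grip": 1}
    - {"delta_pos": [0.25,0.19,0],"dr": [0,0,0],"grip": 1}
    - {"delta_pos": [0.32,0.25,0],"dr": [0,0,0],"grip": 1}
    - {"delta_pos": [0.39,0.3,0],"dr": [0,0,0],"grip": 1}
    - {"delta_pos": [0.46,0.355,0],"dr": [0,0,0],"grip": 1}
    - {"delta_pos": [0.5,0.386,0],"dr": [0,0,0],"grip": 1}

```text
time: 27.97
ee_pos: [0.6375, -0.0125, 0.2081]
tool_rot: [3.141, -0.0, 1.486]
ft_force: [-0.2, -0.1, -0.2]
grip_width: -0.0001
gripper_force: 0.0
```

>>> move_arm:
  steps:
    - {"delta_pos": [0,0,-0.06],"dr": [0,0,0],"grip": 1}
    - {"delta_pos": [0,0,-0.15],"dr": [0,0,0],"grip": 1}
    - {"delta_pos": [0,0,-0.24],"dr": [0,0,0],"grip": 1}
    - {"delta_pos": [0,0,-0.33],"dr": [0,0,0],"grip": 1}
    - {"delta_pos": [0,0,-0.41],"dr": [0,0,0],"grip": 1}
    - {"delta_pos": [0,0,-0.47],"dr": [0,0,0],"grip": 1}
    - {"delta_pos": [0,0,-0.5],"dr": [0,0,0],"grip": 1}
    - {"delta_pos": [0,0,-0.503],"dr": [0,0,0],"grip": 1}

```text
time: 28.63
ee_pos: [0.6337, -0.0148, 0.0047]
tool_rot: [-3.138, -0.0, 1.484]
ft_force: [-0.2, 0.0, -0.6]
grip_width: 0.0
gripper_force: 0.0
```

>>> move_arm:
  steps:
    - {"delta_pos": [-0.02,0,0],"dr": [0,0,0],"grip": 1}
    - {"delta_pos": [-0.05,0,0],"dr": [0,0,0],"grip": 1}
    - {"delta_pos": [-0.08,0,0],"dr": [0,0,0],"grip": 1}
    - {"delta_pos": [-0.095,0,0],"dr": [0,0,0],"grip": 1}
    - {"delta_pos": [-0.105,0,0],"dr": [0,0,0],"grip": 1}
    - {"delta_pos": [-0.11,0,0],"dr": [0,0,0],"grip": 1}
    - {"delta_pos": [-0.115,0,0],"dr": [0,0,0],"grip": 1}
    - {"delta_pos": [-0.115,0,0],"dr": [0,0,0],"grip": 1}

```text
time: 29.3
ee_pos: [0.5894, -0.015, 0.0075]
tool_rot: [3.141, 0.0, 1.485]
ft_force: [-0.3, 0.7, 0.2]
grip_width: 0.0001
gripper_force: 0.0
```

>>> move_arm:
  steps:
    - {"delta_pos": [-0.002,0,0],"dr": [0,0,0],"grip": 1}
    - {"delta_pos": [-0.004,0,0],"dr": [0,0,0],"grip": 1}
    - {"delta_pos": [-0.006,0,0],"dr": [0,0,0],"grip": 1}
    - {"delta_pos": [-0.008,0,0],"dr": [0,0,0],"grip": 1}
    - {"delta_pos": [-0.01,0,0],"dr": [0,0,0],"grip": 1}
    - {"delta_pos": [-0.01,0,0],"dr": [0,0,0],"grip": 1}
    - {"delta_pos": [-0.01,0,0],"dr": [0,0,0],"grip": 1}
    - {"delta_pos": [-0.01,0,0],"dr": [0,0,0],"grip": 1}

```text
time: 29.97
ee_pos: [0.5856, -0.015, 0.0072]
tool_rot: [3.141, -0.0, 1.484]
ft_force: [4.3, 0.5, -1.5]
grip_width: -0.0002
gripper_force: 2.1
```

>>> move_arm:
  steps:
    - {"delta_pos": [-0.002,0,0],"dr": [0,0,0],"grip": 1}
    - {"delta_pos": [-0.004,0,0],"dr": [0,0,0],"grip": 1}
    - {"delta_pos": [-0.006,0,0],"dr": [0,0,0],"grip": 1}
    - {"delta_pos": [-0.007,0,0],"dr": [0,0,0],"grip": 1}
    - {"delta_pos": [-0.008,0,0],"dr": [0,0,0],"grip": 1}
    - {"delta_pos": [-0.008,0,0],"dr": [0,0,0],"grip": 1}
    - {"delta_pos": [-0.008,0,0],"dr": [0,0,0],"grip": 1}
    - {"delta_pos": [-0.008,0,0],"dr": [0,0,0],"grip": 1}

```text
time: 30.63
ee_pos: [0.5852, -0.0151, 0.0078]
tool_rot: [3.135, -0.0, 1.484]
ft_force: [16.3, 2.6, -2.3]
grip_width: -0.0002
gripper_force: 6.7
```

Firm at 16 N with no further motion, so the board is flush. I'm retreating and handing in.

>>> move_arm:
  steps:
    - {"delta_pos": [0.01,0,0],"dr": [0,0,0],"grip": 1}
    - {"delta_pos": [0.04,0,0],"dr": [0,0,0],"grip": 1}
    - {"delta_pos": [0.09,0,0],"dr": [0,0,0],"grip": 1}
    - {"delta_pos": [0.1,0,0.05],"dr": [0,0,0],"grip": 1}
    - {"delta_pos": [0.1,0,0.14],"dr": [0,0,0],"grip": 1}
    - {"delta_pos": [0.1,0,0.23],"dr": [0,0,0],"grip": 1}
    - {"delta_pos": [0.1,0,0.32],"dr": [0,0,0],"grip": 1}
    - {"delta_pos": [0.1,0,0.38],"dr": [0,0,0],"grip": 1}

```text
time: 31.3
ee_pos: [0.6219, -0.015, 0.1622]
tool_rot: [3.14, 0.0, 1.485]
ft_force: [0.4, -0.2, 0.7]
grip_width: 0.0003
gripper_force: 0.0
```

Run:
```python
from h import *
c=env.capture("scene");w=wristcap()
a=cv2.resize(c["color"][180:320,220:430,::-1],(400,300));b=cv2.resize(w["color"][...,::-1],(400,300));cv2.imwrite("pics/fin2.png",np.hstack([a,b]))
```

```text
(no output)
```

View pics/fin2.png

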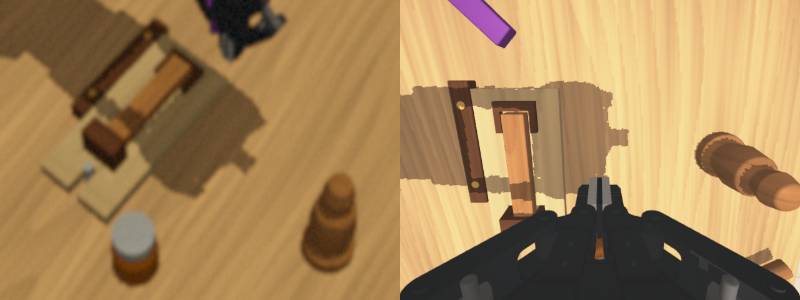

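The strip lies flat in the bed, the board is on the batten at (470,140), and the bystanders are standing.

```bash
python3 -c "
from workcell import env
print(env.job_done())"
```

```text
the job is handed in; nothing more can be done
None
```

The job is handed in at about 31 s: the stone lies in the tray, the board is pressed flush on the batten with its slot on the pin, and the strip lies flat under the lip and inside the cleat; the jar, figure and mallet were not touched.

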